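# Index the parts magazine, load the test nest and start the test

### The job

Turn the revolving magazine until the pocket with the grey terminal block stands squarely at the gate in the wall, and lift the block out there. The magazine lets you grip it only across its width, while the cheeks of the test nest leave only its two ends free, so stand it on the bench, let go and change your grip, then lay it gently and fully home between the contact cheeks. Then press the test button fully down and release it, leaving the parts in the other pockets, the multimeter and the bottle where they are.

Things in the scene. Friction and masses are not known exactly. Their poses are not given: they have to be found in the camera images.
- magazine: Fixed base of the revolving magazine: grey disc 242 mm across, 12 mm high. A fixed light-grey round wall (inner radius 115 mm, 3 mm thick, top 70 mm above the bench) surrounds the rotor and has one gap, the gate, about 73 mm wide, towards the base's own -x (red dot on the disc there). Origin: underside centre, on the vertical axis of rotation; z up.
- gate (a point): Take-out point at the gate: 88 mm from the rotation axis along the magazine's -x, 22 mm above the bench (the height of the rotor's floor). The pocket stands at the gate when pocket is here.
- rotor: White turntable, 226 mm across, turns either way without end about the magazine's vertical axis and stays where left (1 to 2 N at the handle moves it). Floor 22 mm above the bench. Five pockets every 72 degrees, centres 88 mm from the axis. Origin on the axis at bench level, z up; -x points to the block's pocket, +x to the handle. Hub: 40 mm across, under 48 mm above the bench.
- pocket (a point): Floor centre of the block's pocket: 88 mm from the axis along the rotor's -x, 22 mm above the bench. Each pocket has two blue radial side walls, 63 mm apart inside and 46 mm high above the rotor floor, and two low lips (5 mm high), inner and outer, 41 mm apart inside.
- handle (a point): Turning handle of the rotor: upright round black grip, 14 mm diameter, from 72 to 112 mm above the bench, on a thin steel pin, 58 mm from the axis along the rotor's +x (straight across from the block's pocket). This point is on its centre line, 92 mm above the bench. It does not spin on its pin. All else on the magazine stays below 72 mm.
- block: Grey cast terminal block, 130 to 225 g. Lower part 36 (x) by 58 (y) by 28 mm high; on it an upper part 32 (x) by 36 mm (y), up to 48 mm high. Origin: underside centre, z up. In its pocket it stands upright, x along the radius: grip it there across x, one finger outside in the gate, one between it and the hub. Its ends are the faces at y = +-29 mm; either end may lie either way in the nest.
- fixture: Fixed test fixture: grey plate 150 mm (x, from -50 to +100) by 150 mm (y), top 12 mm above the bench. Nest on its right (-y) part, button on its left front, a low grey housing with two lenses across its back (x from 76 to 98 mm, top 46 mm above the bench). Origin on the bench; -x is its front, z up. The bench between it and the magazine, on the robot's side, is bare.
- nest_seat (a point): Centre of the nest floor: fixture x = 0, y = -26 mm, 12 mm above the bench. The block's underside centre comes here, its y axis along the fixture's x. Two black contact cheeks, 46 mm long (x), stand to its +y and -y, 46 mm apart inside, tops 46 mm above the nest floor with sloped lead-in. End lips 5 mm high, 66 mm apart inside. Past the lips the fingers have room at the ends.
- test_button (a joint): Travel of the green spring push button, 0 when up, 0.006 m when fully down (about 5 N); it springs back by itself.
- test_button_top (a point): Centre of the top of the green button cap (24 mm diameter), 30 mm above the bench, 6 mm travel straight down; at fixture x = -24 mm, y = +46 mm.
- metal_cap: Light grey metal cap, 25 mm across and 23 mm high, loose in the pocket 72 degrees anticlockwise (from above) of the block's. Bystander, rides with the rotor. Origin under its centre.
- lamp_capsule: Cream and orange lamp capsule with two dark tabs, 13 x 45 x 15 mm, lying loose in the pocket 216 degrees anticlockwise of the block's. Bystander, rides with the rotor. Origin under its centre.
- multimeter: Yellow and black multimeter, 145 x 75 x 44 mm, lying on the bench behind. Bystander. Origin under its centre.
- flux_bottle: Small clear bottle with a black cap, 38 mm diameter, 69 mm high, standing left of the magazine. Bystander. Origin under its centre.

How it is judged (in metres and radians):
On the way, in this order (a step that is already met when the one before it is completed fails the run):
1. the block's pocket stands at the gate (within 15 mm), the block in it, the rotor still (horizontal distance between pocket and gate below 0.015 m and distance between block and pocket below 0.01 m and angular speed of rotor below 0.1 rad/s), for 0.2 s.
2. the block stands upright on the bench, let go (height (world z) of block below 0.006 m and angle between block's own z axis and vertical below 0.1 rad and linear speed of block below 0.02 m/s and contact force between block and the fingers below 0.05 N), for 0.2 s.
3. the block sits home in the nest, let go (horizontal distance between block and nest_seat below 0.008 m and z of block in the frame of fixture below 0.0155 m and angle between block's own z axis and vertical below 0.07 rad and angle between the x axis of block and the y axis of fixture, either way round below 0.2 rad and linear speed of block below 0.02 m/s and contact force between block and the fingers below 0.05 N), for 0.2 s.
4. the test button is fully down (at least 5 of its 6 mm) with the block in the nest (value of joint test_button above 0.005 m and horizontal distance between block and nest_seat below 0.008 m and z of block in the frame of fixture below 0.0155 m and angle between block's own z axis and vertical below 0.07 rad and angle between the x axis of block and the y axis of fixture, either way round below 0.2 rad), for 0.1 s.
At the end, for the whole second after the job is handed in: The block rests in the nest at its seat: within 8 mm sideways, its underside within 3.5 mm of the nest floor, upright within 4 degrees, its long axis along the fixture's x within 11 degrees; the test button is up again (within 1.5 mm); nothing is held (horizontal distance between block and nest_seat below 0.008 m and z of block in the frame of fixture below 0.0155 m and angle between block's own z axis and vertical below 0.07 rad and angle between the x axis of block and the y axis of fixture, either way round below 0.2 rad and value of joint test_button below 0.0015 m and linear speed of block below 0.01 m/s); the robot touches nothing.
It fails at once if the multimeter or the flux bottle is moved by more than 3 cm (distance of any of multimeter, flux_bottle from where it was at the start of the episode above 0.03 m).
It fails at once if the metal cap or the lamp capsule is lifted out or falls off the rotor (z of any of metal_cap, lamp_capsule in the frame of rotor above 0.04 m or height (world z) of any of metal_cap, lamp_capsule below 0.012 m).
It fails at once if the block is pressed or dropped into the nest harder than 60 N (contact force between block and fixture above 60 N).
It also fails if it takes over 72 s, if anything falls off the work surface, if the arm or the gripper's body presses on something with over 40 N, if the wrist force passes 120 N, or if a joint passes its speed limit or range.

### The arm

A 7-joint arm with a two-finger parallel gripper is mounted at the origin on a cart in front of the work surface, level with it; the furniture and walls round the work are solid. World frame = base frame: x ahead of the robot, y to its left, z up, the work surface at z = 0. Lengths are in mm, angles in rad, forces in N, time in s.
With the tool pointing down it reaches from about 425 to 800 mm from the base axis. Payload 8.3 kg.
Tool frame: the origin (TCP) lies midway between the tips of the shut fingers; the grasp point (between the pads) lies 19 mm behind it; z points along the fingers, y is the line along which they close (so a half turn about z gives the same grasp; the last joint's range is limited). The gripper opens to 85 mm and grips with 20 to 120 N. Pads are 22 mm wide; open, the fingers measure 114 mm over their backs; the gripper's body (76 mm by 85 mm) begins 54 mm behind the grasp point. The pads swing forward as they close: fully open they stand 13 mm farther back than shut.
Start: joints at [-1.278, 0.383, 0.016, 1.37, -0.006, 1.388, -0.046], TCP at [217.659, 585.855, 204.679] pointing down, gripper open.
Joint ranges: [-2.95, 2.95], [-0.25, 2.06], [-1.52, 1.56], [0.18, 2.33], [-1.44, 4.58], [0.02, 2.06], [-3.01, 3.01]. Speed limits (rad/s): [2.39, 2.39, 3.01, 3.01, 3.14, 3.14, 3.14].

### API

Orientations are given as a unit quaternion [x, y, z, w].
In Python, from workcell import env gives the robot as it stands.
- The arm moves only by the tool carry_out, never from a script. Its argument "increments" is a list of rows, each a list of 6 numbers: the shift along the tool's x, y, z in cm, then the turn, a rotation vector about the tool's x, y, z in rad. In form: [[tx, ty, tz, wx, wy, wz], ...]. A call has 1 to 8 rows; each row is the pose to reach, as a shift and turn from the pose commanded when the call began, along the tool's axes at that moment; what a row does not reach only later rows make up. A row lasts 1/10 s, in which the tool goes at most 50 mm and 8.59 degrees, less where a joint would pass 70% of its speed; a pose out of reach is approached as far as the arm can. A call with a gripper value outside its range is refused whole. "hand" is the closure, from 0 (fully open) to 1 (shut), set as the call begins (left out, the last holds). The fingers move at their own pace and stop on an object; the grip force is fixed at half the most. Time passes only in rows, so rows that repeat a pose let the fingers close. It gives the time, the measured TCP pose, the force, the opening and the grip force at its end, in the units of the state.
- env.sense(): the state, without advancing time (a new reading comes with each control period).
- env.capture(name): name is "scene" or "top" or "wrist"; returns the picture (384x512x3 uint8, red, green, blue); there is no depth.
- env.camera_model(name): a dict with "mtx" (3x3 intrinsics, pixels), "R" (3x3) and "t" (3): a world point X has camera coordinates R X + t; the wrist camera has in their place "hand_eye" (4x4, takes a point from camera to tool coordinates, whose origin is the TCP and whose axes are the flange's). Camera axes: x right, y down, z forward; pixel columns grow to the right and rows downward; lengths in mm; the calibration is good to about 2 mm. A picture is of the moment at which its call begins: read the wrist's pose just before it. camera_model takes no time and is no camera call.
- env.hand_in(): hands the job in; it is judged then, once.
The state is a dict: "t": time; "joint_positions": joint angles; "joint_vel": joint speeds; "tau": joint torques, N m; "ee_pos": TCP position; "orientation": TCP orientation; "ft_force": force on the tool from outside, world axes, zero at the start; "moment": the same for the moment, N m; "opening": finger opening in mm; "finger_force": force on a finger pad.
Only numpy, scipy, OpenCV 4.12 (cv2) and the standard library are available. Lean on these libraries where they do the work, as an engineer would, in place of code of your own. Each camera call takes 0.05 s, during which the arm holds its last target. There are 200 camera calls.

## Working session

There is one attempt and no reset: what is moved stays moved. The work goes in short steps, Python scripts to look and compute and a tool call to move; the robot and the scene stay as the last step left them, time stands still between calls to the robot, and variables do not carry over. Pictures are saved under pics/ and viewed, at most 10 in all, crops included, and the job is handed in when it is done.

Besides the shell and the picture viewer there is one more tool, called after "Emit:" as name(argument=value, ...), one argument or row to a line, values as JSON. carry_out: Moves the arm, as the interface text tells. Its arguments: {"type":"object","properties":{"increments":{"type":"array","items":{"type":"array","items":{"type":"number"}}},"hand":{"type":"number"}},"required":["increments"]}

```bash
ls; mkdir -p pics; python3 - <<'E'
from workcell import env
import cv2,json
s=env.sense();print(s)
for n in("scene","top"):
    cv2.imwrite(f"pics/{n}0.png",env.capture(n)[:,:,::-1]);m=env.camera_model(n);print(n,m)
print(env.camera_model("wrist"))
E
```

```text
pics
{'t': 0.0, 'joint_positions': array([-1.27789874,  0.38424795,  0.01635773,  1.37116774, -0.00632941,
        1.3881745 , -0.04650841]), 'joint_vel': array([ 0.0005081 ,  0.00113167,  0.00145321,  0.00142505,  0.00113543,
        0.00036945, -0.00055505]), 'tau': array([-8.69670093e-04, -6.27600288e+01,  8.43621064e-01, -3.71830702e+01,
        1.64471747e-02,  1.39548202e-02,  5.02013518e-05]), 'ee_pos': array([217.46667178, 585.35729602, 203.66651219]), 'orientation': array([ 1.76929875e-01,  9.84222977e-01, -9.59463648e-04, -1.72278734e-04]), 'ft_force': array([-0.11316149, -0.15756706,  0.38262355]), 'moment': array([ 0.05157651, -0.03311449, -0.05297519]), 'finger_force': 0.0, 'opening': 85.53336825844141}
scene {'mtx': array([[390.9573102 ,   0.        , 253.11632832],
       [  0.        , 390.9573102 , 187.96655946],
       [  0.        ,   0.        ,   1.        ]]), 'R': array([[ 0.77726915, -0.62884075,  0.02029758],
       [-0.2454296 , -0.33274905, -0.91051764],
       [ 0.5793246 ,  0.70273564, -0.4129717 ]]), 't': array([-555.39808087,  152.74810833,  725.2084000
[... 198 characters left out ...]
-0.99964558, -0.02651229],
       [-0.99599837,  0.00476872, -0.08924412],
       [ 0.08933892,  0.02619107, -0.99565686]]), 't': array([-143.75472628,  573.4679332 ,  886.84429769])}
{'mtx': array([[330.54435342,   0.        , 258.69941915],
       [  0.        , 330.54435342, 192.78129046],
       [  0.        ,   0.        ,   1.        ]]), 'hand_eye': array([[ 1.57431966e-03, -9.45100777e-01, -3.26775219e-01,
         8.46123981e+01],
       [ 9.99998567e-01,  1.28461292e-03,  1.10237472e-03,
         3.70760024e-01],
       [-6.22075534e-04, -3.26776486e-01,  9.45101445e-01,
        -1.69397316e+02],
       [ 0.00000000e+00,  0.00000000e+00,  0.00000000e+00,
         1.00000000e+00]])}
```

View pics/top0.png

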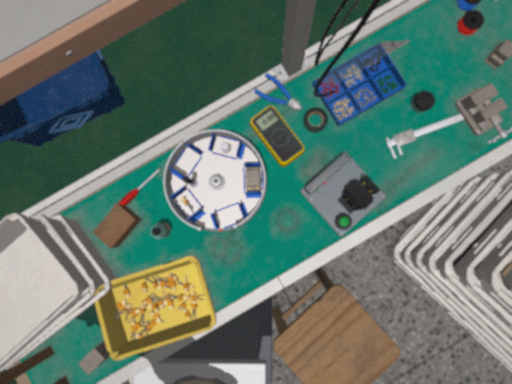

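View pics/scene0.png

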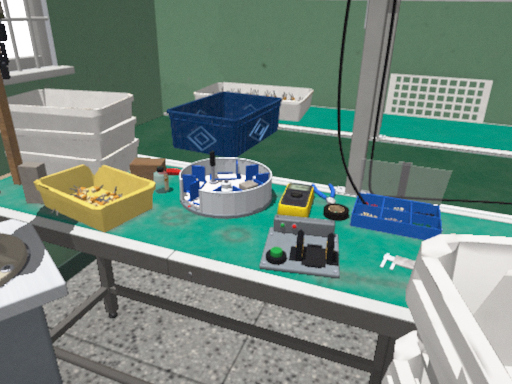

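The top view shows the magazine centred near (215,181), with the block at about (254,180) and the handle at about (190,178). The fixture is near (343,192), its green button at (343,220). I'll zoom in on both.

```bash
cat > h.py <<'E'
import numpy as np,cv2
from scipy.spatial.transform import Rotation as Ro
from workcell import env
def cam(n,s=None):
    m=env.camera_model(n);K=m["mtx"]
    if n!="wrist": R,t=m["R"],m["t"]
    else:
        T=np.eye(4);T[:3,:3]=Ro.from_quat(s["orientation"]).as_matrix();T[:3,3]=s["ee_pos"]
        M=np.linalg.inv(T@m["hand_eye"]);R,t=M[:3,:3],M[:3,3]
    return K,R,t
def ray(c,px,z):
    K,R,t=c;o=-R.T@t;d=R.T@np.linalg.solve(K,[px[0],px[1],1.]);return o+d*(z-o[2])/d[2]
def proj(c,X):
    K,R,t=c;p=K@(R@np.asarray(X,float)+t);return p[:2]/p[2]
def cents(mask,amin=5):
    n,l,st,ce=cv2.connectedComponentsWithStats(mask.astype(np.uint8))
    return [(np.round(ce[i],1).tolist(),int(st[i,4])) for i in range(1,n) if st[i,4]>=amin]
E
python3 - <<'E'
from h import *
im=cv2.imread("pics/top0.png");c=cam("top")
cr=im[115:245,150:400];cv2.imwrite("pics/topcrop.png",cv2.resize(cr,None,fx=3.2,fy=3.2,interpolation=cv2.INTER_CUBIC))
h=cv2.cvtColor(im,cv2.COLOR_BGR2HSV);H,S,V=cv2.split(h)
sub=np.zeros_like(H);sub[115:245,150:400]=1
print("green",[ (p,a,ray(c,p,30).round()) for p,a in cents((abs(H.astype(int)-62)<12)&(S>120)&(V>60)&(sub>0))])
print("red",[ (p,a,ray(c,p,12).round()) for p,a in cents(((H<8)|(H>172))&(S>110)&(sub>0),2)])
for p in[(215,181),(254,180),(190,178)]:print(ray(c,p,60))
E
```

```text
green [([157.6, 115.4], 5, array([745., 102.,  30.])), ([156.2, 118.4], 5, array([737., 105.,  30.])), ([151.4, 120.7], 9, array([731., 117.,  30.])), ([162.7, 124.4], 18, array([722.,  89.,  30.])), ([156.2, 127.4], 5, array([715., 105.,  30.])), ([151.8, 128.6], 5, array([712., 116.,  30.])), ([158.6, 129.6], 7, array([709.,  99.,  30.])), ([343.8, 221.0], 88, array([ 486., -346.,   30.]))]
red [([220.0, 229.5], 2, array([466., -51.,  12.]))]
[579.06962794 -44.84664267  60.        ]
[ 580.9411134  -135.57920933   60.        ]
[586.39187272  13.67545942  60.        ]
```

View pics/topcrop.png

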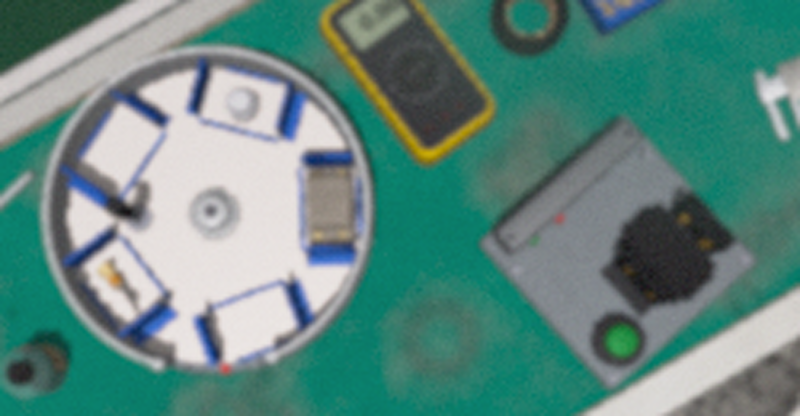

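The crop shows the block at about (330,205), at image right of the axis, and the handle's black top at about (118,206), at left. The red gate dot is at (225,369), at the bottom. The fixture's corners are at about (483,240), (625,120), (755,262) and (612,388), with its back edge at upper left. Next I'll turn these into world estimates.

```bash
python3 - <<'E'
from h import *
c=cam("top");f=lambda x,y,z:ray(c,(150+x/3.2,115+y/3.2),z)
print("camera",(-c[1].T@c[2]).round())
print("hub",f(213,211,46).round(1),"ring",f(208,208.5,70).round(1))
print("handle",f(122,207,112).round(1),f(140,212,80).round(1))
print("gate dot",f(225,369,12).round(1),"block",f(330,203,65).round(1))
P=[f(*p,12)[:2] for p in[(483,242),(625,120),(755,262),(612,388)]]
P=np.array(P);print(P.round(),[np.linalg.norm(P[i]-P[i-1]).round() for i in range(4)])
bk=(P[0]+P[1])/2;fr=(P[2]+P[3])/2;d=bk-fr;d/=np.linalg.norm(d);d2=P[0]-P[1]+P[3]-P[2];d2=np.array([d2[1],-d2[0]])/np.linalg.norm(d2)
print("fix ang",np.degrees(np.arctan2(d[1],d[0])),np.degrees(np.arctan2(d2[1],d2[0])))
ex=d+d2;ex/=np.linalg.norm(ex);ey=np.array([-ex[1],ex[0]]);o=P.mean(0)-25*ex;print("fixture o",o,"nest",o-26*ey,"button",o-24*ex+46*ey)
E
```

```text
camera [ 492. -170.  930.]
hub [580.6 -46.5  46. ] ring [580.  -46.3  70. ]
handle [577.    6.8 112. ] [576.7   0.8  80. ]
gate dot [463.7 -51.8  12. ] block [ 584.1 -133.8   65. ]
[[ 559. -248.]
 [ 652. -357.]
 [ 543. -452.]
 [ 449. -343.]] [np.float64(146.0), np.float64(144.0), np.float64(145.0), np.float64(144.0)]
fix ang 40.937140566426635 40.54978099198276
fixture o [ 532.06925295 -366.52373621] nest [ 549.0387584  -386.22236268] button [ 483.86293426 -347.33647903]
```

```bash
cat >> h.py <<'E'
def plan(xyz,yaw,p0=None,q0=None):
    """row for carry_out: target TCP (mm) with tool y at world angle yaw(deg), pointing down"""
    s=env.sense();p0=s["ee_pos"] if p0 is None else np.array(p0);R0=Ro.from_quat(s["orientation"]).as_matrix() if q0 is None else down(q0)
    d=R0.T@(np.array(xyz,float)-p0)/10;best=None
    for y in(yaw,):
        w=Ro.from_matrix(R0.T@down(y)).as_rotvec()
    return np.r_[d.round(2),w.round(3)].tolist()
def down(y):
    a=np.radians(y);Y=[np.cos(a),np.sin(a),0];X=np.array([-np.sin(a),np.cos(a),0]);return np.c_[X,Y,[0,0,-1]]
E
python3 - <<'E'
from h import *
c=cam("top");s=cam("scene")
print("scene cam",(-s[1].T@s[2]).round())
def tri(a,b):
    A=[];B=[]
    for cm,p in((c,a),(s,b)):
        o=-cm[1].T@cm[2];d=cm[1].T@np.linalg.solve(cm[0],[*p,1]);d/=np.linalg.norm(d);M=np.eye(3)-np.outer(d,d);A.append(M);B.append(M@o)
    return np.linalg.lstsq(np.vstack(A),np.hstack(B),rcond=None)[0].round()
for a,b in[((38,214),(133,97)),((107,290),(133,97)),((107,290),(75,108)),((38,214),(25,95))]:print(tri(a,b), )
for p in[(217,585,204),(398,298,204),(300,450,204)]:print(proj(c,p).round(),proj(s,p).round())
print(plan((578,11,200),3))
E
```

```text
scene cam [  49. -808.  450.]
[497. 275. 217.]
[392.  98. 268.]
[329. 144. 225.]
[366. 295. 232.]
[-127.  364.] [ 4. 95.]
[ 26. 268.] [ 98. 105.]
[-55. 320.] [45. 99.]
[-53.8, -41.29, 0.45, -0.002, 0.001, 1.163]
```

The crate stack at left is about 220–270 mm high and lies on the straight path. I'll rise first, then cross above it.

Emit:
carry_out(
  increments=[
    [0,0,-20,0,0,0],
    [0,0,-20,0,0,0],
    [0,0,-20,0,0,0],
    [0,0,-20,0,0,0],
    [0,0,-20,0,0,0],
    [0,0,-20,0,0,0],
  ],
  hand=0,
)

```text
t: 0.7
ee_pos: [217.9, 586.4, 405.7]
orientation: [0.177, 0.984, 0.001, 0.0]
ft_force: [0.7, 0.6, -1.3]
opening: 85.2
finger_force: 0.0
```

Emit:
carry_out(
  increments=[
    [-53.8,-41.3,0,0,0,1.16],
    [-53.8,-41.3,0,0,0,1.16],
    [-53.8,-41.3,0,0,0,1.16],
    [-53.8,-41.3,0,0,0,1.16],
    [-53.8,-41.3,0,0,0,1.16],
    [-53.8,-41.3,0,0,0,1.16],
    [-53.8,-41.3,0,0,0,1.16],
    [-53.8,-41.3,0,0,0,1.16],
  ],
)

```text
t: 1.5
ee_pos: [430.3, 244.7, 402.7]
orientation: [0.69, 0.724, -0.002, -0.0]
ft_force: [0.7, 0.6, 0.6]
opening: 85.4
finger_force: 0.0
```

```bash
python3 - <<'E'
from h import *
s=env.sense();print(s["joint_positions"].round(2),s["ft_force"]);print(plan((578,11,200),3))
E
```

```text
[-0.92  0.08  0.37  1.31 -0.03  1.75 -0.5 ] [0.66193662 0.60241213 0.55172057]
[-24.04, 13.67, 20.27, -0.003, 0.002, -0.003]
```

Emit:
carry_out(
  increments=[
    [-24,13.7,0,0,0,0],
    [-24,13.7,0,0,0,0],
    [-24,13.7,0,0,0,0],
    [-24,13.7,5,0,0,0],
    [-24,13.7,18,0,0,0],
    [-24,13.7,18,0,0,0],
    [-24,13.7,18,0,0,0],
    [-24,13.7,18,0,0,0],
  ],
  hand=0.6,
)

```text
t: 2.3
ee_pos: [577.7, 12.8, 218.8]
orientation: [0.688, 0.725, -0.003, -0.002]
ft_force: [1.1, -0.5, 0.4]
opening: 34.1
finger_force: 0.0
```

```bash
python3 - <<'E'
from h import *
s=env.sense();print(s);im=env.capture("wrist")
cv2.imwrite("pics/w1.png",im[:,:,::-1])
E
```

```text
{'t': 2.3, 'joint_positions': array([-0.52585206,  0.30725323,  0.5754335 ,  1.49543957, -0.1661363 ,
        1.39605924,  0.11089679]), 'joint_vel': array([ 0.22267748,  0.26626481,  0.00746625,  0.24807944, -0.16949875,
       -0.48740212,  0.30420986]), 'tau': array([ -0.55042505, -52.89186716,   7.23123193, -37.01099396,
         0.40443605,   0.51529655,  -0.36902687]), 'ee_pos': array([577.73348018,  12.75480628, 218.75006566]), 'orientation': array([ 0.68826487,  0.72544906, -0.00318407, -0.00223723]), 'ft_force': array([ 1.096881  , -0.50751501,  0.37750071]), 'moment': array([ 0.03743741,  0.01917497, -0.00469358]), 'finger_force': 0.0, 'opening': 34.14485490709857}
```

View pics/w1.png

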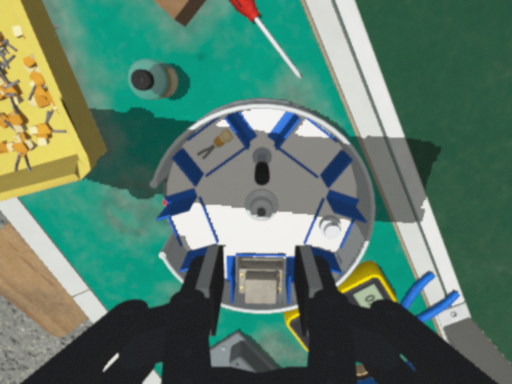

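The wrist view shows the handle at about (262,172), its top end near row 183. The hub is at (261,205), the red gate dot at (165,202), the gate gap between wall ends (153,184) and (160,254), and the block at (261,280).

```bash
python3 - <<'E'
from h import *
s=env.sense();s0=dict(s);s0["ee_pos"]=np.array([577.73,12.75,218.75]);s0["orientation"]=np.array([0.68826487,  0.72544906, -0.00318407, -0.00223723])
c=cam("wrist",s0);im=cv2.imread("pics/w1.png");h=cv2.cvtColor(im,cv2.COLOR_BGR2HSV);H,S,V=[a.astype(int) for a in cv2.split(h)]
roi=np.zeros(H.shape,bool);roi[150:195,245:280]=1
ys,xs=np.where(roi&(V<45));print("handle px",xs.min(),xs.max(),ys.min(),ys.max(),xs.mean(),ys.mean())
print("handle mid",ray(c,(xs.mean(),ys.mean()),92).round(1))
print("hub top",ray(c,(261.5,202),47).round(1))
roi[:]=0;roi[195:212,155:180]=1
cc=cents(roi&((H<8)|(H>172))&(S>120),2);print(cc,[ray(c,p,12).round(1) for p,a in cc])
print("block top",ray(c,(261,278),70).round(1)); print("wall ends",ray(c,(153,184),70).round(1),ray(c,(160,254),70).round(1))
# ring outer fit
for p in[(375,205),(270,100),(265,311)]: print(ray(c,p,70).round(1))
print(s["ee_pos"],plan((577,11,83),3))
E
```

```text
handle px 256 268 162 183 261.6831275720165 172.88888888888889
handle mid [579.5  14.8  92. ]
hub top [582. -31.  47.]
[([164.0, 202.3], 11)] [array([464.1, -51.4,  12. ])]
block top [ 586.1 -113.    70. ]
wall ends [470.8  -9.2  70. ] [474.4 -89.2  70. ]
[698.2 -19.   70. ]
[583.6  79.1  70. ]
[ 593.2 -157.3   70. ]
[576.6466017   11.01057675 215.09500062] [0.03, 0.2, 13.21, -0.013, 0.003, -0.002]
```

Emit:
carry_out(
  increments=[
    [0,0.15,4.5,-0.013,0.003,0],
    [0,0.15,9,-0.013,0.003,0],
    [0,0.15,11,-0.013,0.003,0],
    [0,0.15,13.4,-0.013,0.003,0],
    [0,0.15,13.4,-0.013,0.003,0],
    [0,0.15,13.4,-0.013,0.003,0],
  ],
)

```text
t: 2.95
ee_pos: [581.2, 15.3, 90.8]
orientation: [0.687, 0.726, 0.005, 0.003]
ft_force: [0.7, -0.0, 0.8]
opening: 34.1
finger_force: 0.0
```

```bash
python3 - <<'E'
from h import *
s=env.sense();print(s["ee_pos"],s["orientation"],s["ft_force"]);im=env.capture("wrist");c=cam("wrist",s)
cv2.imwrite("pics/w2.png",im[:,:,::-1])
print(proj(c,(578,11,112)),proj(c,(578,11,72)),proj(c,(580.5,-46.5,47)))
E
```

```text
[581.16822709  15.27222256  90.78285764] [0.68731442 0.72633594 0.00515645 0.00289896] [ 0.74856736 -0.02222002  0.8191943 ]
[252.34828464 262.48295519] [252.77380103 229.04647717] [252.38222895 284.41013511]
```

View pics/w2.png

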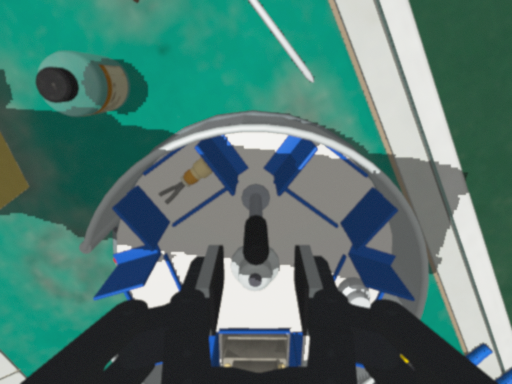

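The handle top is at (257,262), midway between the fingers at (212,·) and (305,·). The hub pin at (255,282) confirms the axis at y ≈ -46. I'll close to a loose cage around the handle.

Emit:
carry_out(
  increments=[
    [0,0,0.6,0,0,0],
    [0,0,0.6,0,0,0],
    [0,0,0.6,0,0,0],
  ],
  hand=0.78,
)

```text
t: 3.3
ee_pos: [582.0, 15.1, 85.1]
orientation: [0.687, 0.726, 0.006, 0.004]
ft_force: [-0.1, -0.1, -0.0]
opening: 18.6
finger_force: 0.0
```

```bash
python3 - <<'E'
from h import *
s=env.sense();print(s["ee_pos"],s["orientation"],s["ft_force"],s["opening"],s["finger_force"]);im=env.capture("wrist");c=cam("wrist",s)
for z in(112,72):print(proj(c,(581,11.5,z)))
h=cv2.cvtColor(im,cv2.COLOR_RGB2HSV);V=h[:,:,2];print(''.join('%d '%v for v in V[255,190:330:2]))
print(plan((580,11.5,82),3))
E
```

```text
[582.00000415  15.08049935  85.14155462] [0.68735415 0.72628939 0.00597696 0.00350348] [-0.09498858 -0.11081678 -0.02356505] 18.57085605101922 0.0
[256.83205701 267.40565141]
[256.29367941 232.14584847]
135 135 134 134 134 133 134 136 135 134 134 108 63 57 60 57 70 90 90 91 89 89 58 31 35 65 30 28 28 30 30 26 30 32 31 29 28 26 29 99 117 112 118 132 89 31 32 77 89 90 90 91 87 62 57 57 57 78 121 133 134 133 136 134 134 136 136 135 134 135 
[-0.35, -0.23, 0.31, 0.014, -0.003, 0.003]
```

Emit:
carry_out(
  increments=[
    [-0.38,0.58,0.2,0,0,0.1],
    [-0.47,1.15,0.2,0,0,0.2],
    [-0.61,1.71,0.2,0,0,0.3],
    [-0.81,2.26,0.2,0,0,0.4],
    [-1.06,2.78,0.2,0,0,0.5],
    [-1.36,3.27,0.2,0,0,0.6],
    [-1.71,3.74,0.2,0,0,0.7],
    [-2.11,4.16,0.2,0,0,0.8],
  ],
)

```text
t: 4.15
ee_pos: [624.4, -3.7, 83.2]
orientation: [0.917, 0.399, 0.006, 0.001]
ft_force: [-1.1, 0.1, 0.6]
opening: 19.4
finger_force: 0.8
```

```bash
python3 - <<'E'
from h import *
s=env.sense();print(s["joint_positions"].round(2),s["ee_pos"],s["ft_force"],s["opening"],s["finger_force"])
R=Ro.from_quat(s["orientation"]).as_matrix();y=np.degrees(np.arctan2(R[1,1],R[0,1]));v=s["ee_pos"][:2]-[581,-46.5];print("yaw",y,"angle",np.degrees(np.arctan2(v[1],v[0])),np.linalg.norm(v))
E
```

```text
[-0.54  0.53  0.7   1.57 -0.37  1.16 -0.52] [624.38877219  -3.68561462  83.22808019] [-1.12215136  0.05684813  0.57864394] 19.361494420125908 0.7700246939202771
yaw -42.909184647415486 angle 44.61823378246344 60.95619039562052
```

Emit:
carry_out(
  increments=[
    [-0.15,0.58,0,0,0,0.1],
    [-0.3,1.15,0,0,0,0.2],
    [-0.46,1.71,0,0,0,0.3],
    [-0.66,2.26,0,0,0,0.4],
    [-0.91,2.78,0,0,0,0.5],
    [-1.21,3.27,0,0,0,0.6],
    [-1.56,3.74,0,0,0,0.7],
    [-1.75,3.95,0,0,0,0.75],
  ],
)

```text
t: 4.95
ee_pos: [641.8, -43.7, 83.4]
orientation: [0.999, 0.036, 0.006, -0.002]
ft_force: [0.4, -0.0, 0.6]
opening: 18.9
finger_force: 0.0
```

```bash
python3 - <<'E'
from h import *
s=env.sense();print(s["joint_positions"].round(2),s["ee_pos"],s["ft_force"],s["opening"],s["finger_force"])
R=Ro.from_quat(s["orientation"]).as_matrix();y=np.degrees(np.arctan2(R[1,1],R[0,1]));v=s["ee_pos"][:2]-[581,-46.5];print("yaw",y,"angle",np.degrees(np.arctan2(v[1],v[0])),np.linalg.norm(v))
im=env.capture("wrist")[:,:,::-1];t=env.capture("top")[100:250,140:290,::-1];cv2.imwrite("pics/w3.png",np.vstack([cv2.resize(im,None,fx=.75,fy=.75),cv2.resize(t,(384,288))[:, :]]) if 0 else np.hstack([im[:,:],cv2.resize(t,(288,288))[:, :]]) if 0 else cv2.hconcat([cv2.resize(im,(424,318)),cv2.resize(t,(318,318),interpolation=cv2.INTER_CUBIC)]))
cv2.imwrite("pics/w3full.png",im)
E
```

```text
[-0.56  0.62  0.85  1.52 -0.5   1.21 -1.12] [641.77745316 -43.67210012  83.38431923] [ 0.37378024 -0.00116268  0.57407973] 18.893635907027445 0.00036851158370154735
yaw -85.87900484280415 angle 2.663980566383704 60.84320693393384
```

View pics/w3.png

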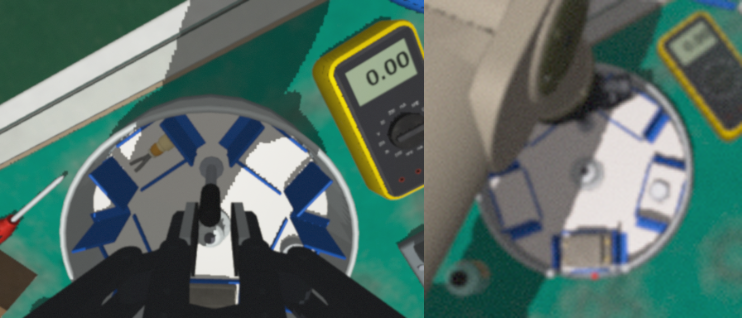

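The turn worked: the block is now at the gate side, at top px (217,218), with the red dot at (220,230) and the hub at (216,181). I'll quantify the offset.

```bash
python3 - <<'E'
from h import *
c=cam("top")
A=np.array([580.5,-46.5]);an=lambda p:(np.degrees(np.arctan2(*(A-p[:2])[::-1])).round(1),np.linalg.norm(A-p[:2]).round(1))
for n,p,z in[("block",(217.4,217.9),70),("walls",(217.9,217.5),68),("dot",(220.2,230.2),12),("hub",(215.9,181.1),46)]:
    r=ray(c,p,z);print(n,r.round(1),an(r))
im=env.capture("top");h=cv2.cvtColor(im,cv2.COLOR_RGB2HSV);H,S,V=[x.astype(int) for x in cv2.split(h)]
m=(abs(H-115)<12)&(S>120)&(V>40);m[:200]=0;m[240:]=0;m[:,:190]=0;m[:,250:]=0
for p,a in cents(m,6):print(p,a,ray(c,p,60).round(1))
E
```

```text
block [493.6 -52.4  70. ] (np.float64(3.9), np.float64(87.1))
walls [494.5 -53.3  68. ] (np.float64(4.5), np.float64(86.3))
dot [464.  -51.6  12. ] (np.float64(2.5), np.float64(116.6))
hub [580.2 -45.   46. ] (np.float64(-79.9), np.float64(1.6))
[245.0, 204.8] 38 [ 523.5 -114.7   60. ]
[191.6, 206.6] 18 [519.8   9.   60. ]
[231.7, 216.6] 83 [496.5 -84.1  60. ]
[201.9, 218.7] 38 [491.8 -15.2  60. ]
```

Emit:
carry_out(
  increments=[
    [0,0,-3,0,0,0],
    [0,0,-7,0,0,0],
    [0,0,-10,0,0,0],
    [0,0,-10,0,0,0],
    [0,0,-10,0,0,0],
  ],
)

```text
t: 5.6
ee_pos: [640.8, -43.5, 183.9]
orientation: [0.999, 0.039, 0.007, -0.002]
ft_force: [-0.0, -0.1, -0.0]
opening: 19.0
finger_force: 0.0
```

```bash
python3 - <<'E'
from h import *
s=env.sense();print(s["ee_pos"],s["orientation"]);print(plan((493,-52,170),4))
E
```

```text
[640.82520414 -43.50161677 183.85438071] [ 0.99922087  0.03875623  0.00722895 -0.00183216]
[-14.82, -0.29, 1.17, 0.009, -0.014, -1.563]
```

Emit:
carry_out(
  increments=[
    [-14.8,-0.3,0,0.009,-0.014,-1.563],
    [-14.8,-0.3,0,0.009,-0.014,-1.563],
    [-14.8,-0.3,0,0.009,-0.014,-1.563],
    [-14.8,-0.3,0,0.009,-0.014,-1.563],
    [-14.8,-0.3,0,0.009,-0.014,-1.563],
    [-14.8,-0.3,0,0.009,-0.014,-1.563],
    [-14.8,-0.3,0,0.009,-0.014,-1.563],
    [-14.8,-0.3,0,0.009,-0.014,-1.563],
  ],
  hand=0,
)

```text
t: 6.4
ee_pos: [491.8, -51.4, 180.1]
orientation: [0.801, 0.599, 0.0, -0.001]
ft_force: [0.5, 1.2, -0.5]
opening: 85.6
finger_force: 0.0
```

```bash
python3 - <<'E'
from h import *
s=env.sense();print(s["ee_pos"],s["joint_positions"].round(2));print(plan((493,-52,170),4))
E
```

```text
[491.77140717 -51.35221815 180.07921535] [-0.72  0.14  0.84  1.79 -0.11  1.27 -0.13]
[-0.03, 0.14, 1.01, -0.002, -0.002, -0.357]
```

Emit:
carry_out(
  increments=[
    [0,0.1,1,0,0,-0.13],
    [0,0.1,1,0,0,-0.26],
    [0,0.1,1,0,0,-0.357],
    [0,0.1,1,0,0,-0.357],
    [0,0.1,1,0,0,-0.357],
  ],
)

```text
t: 6.9
ee_pos: [493.1, -52.0, 170.5]
orientation: [0.686, 0.728, 0.001, -0.001]
ft_force: [-0.4, 0.9, -0.9]
opening: 85.7
finger_force: 0.0
```

```bash
python3 - <<'E'
from h import *
s=env.sense();print(s["ee_pos"],s["orientation"]);c=cam("wrist",s);im=env.capture("wrist")[:,:,::-1];cv2.imwrite("pics/w4.png",im)
print("pred block",proj(c,(493,-52,70)),"dot",proj(c,(464,-51.5,12)),"hub",proj(c,(580.5,-46,47)))
E
```

```text
[493.05910397 -52.00238524 170.53312684] [ 6.85637494e-01  7.27942198e-01  6.19694258e-04 -9.99068831e-04]
pred block [258.57751597 183.77817213] dot [230.26389371 164.66638914] hub [353.82419372 175.69640585]
```

View pics/w4.png

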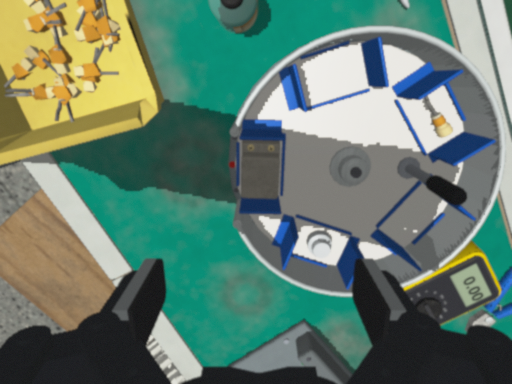

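The block's upper face is centred at about (262,181) against a prediction of (259,184). The red dot at (233,164) and hub at (354,173) agree to 2–3 mm. I'll descend with a half-open hand.

Emit:
carry_out(
  increments=[
    [0.1,0.1,4,0,0,0],
    [0.1,0.1,8,0,0,0],
    [0.1,0.1,11,0,0,0],
    [0.1,0.1,13,0,0,0],
    [0.1,0.1,14,0,0,0],
    [0.1,0.1,14,0,0,0],
    [0.1,0.1,14,0,0,0],
  ],
  hand=0.25,
)

```text
t: 7.65
ee_pos: [495.3, -51.0, 32.1]
orientation: [0.685, 0.728, 0.001, -0.0]
ft_force: [0.4, 0.4, -0.3]
opening: 63.9
finger_force: 0.0
```

Emit:
carry_out(
  increments=[
    [0,0,0,0,0,0],
    [0,0,0,0,0,0],
    [0,0,0,0,0,0],
    [0,0,0,0,0,0],
    [0,0,0,0,0,0],
  ],
  hand=1,
)

```text
t: 8.15
ee_pos: [495.4, -50.9, 32.5]
orientation: [0.685, 0.729, 0.002, -0.0]
ft_force: [-2.3, -0.5, 8.9]
opening: 30.8
finger_force: 58.6
```

Emit:
carry_out(
  increments=[
    [0,0,-0.5,0,0,0],
    [0,0,-1.5,0,0,0],
    [0,0,-3,0,0,0],
    [0,0,-5,0,0,0],
    [0,0,-8,0,0,0],
    [0,0,-11,0,0,0],
    [0,0,-11,0,0,0],
  ],
)

```text
t: 8.85
ee_pos: [497.1, -51.6, 145.7]
orientation: [0.685, 0.728, 0.004, 0.002]
ft_force: [0.7, -0.2, -2.1]
opening: 30.4
finger_force: 59.4
```

```bash
python3 - <<'E'
from h import *
s=env.sense();print(s["ee_pos"],s["ft_force"],s["moment"],s["opening"],s["joint_positions"].round(2));im=env.capture("wrist")[:,:,::-1]
t=env.capture("scene")[100:240,150:350,::-1]
cv2.imwrite("pics/w5.png",cv2.hconcat([cv2.resize(im[200:384,128:390],None,fx=1.4,fy=1.4),cv2.resize(t,(367,257),interpolation=cv2.INTER_CUBIC)[:int(184*1.4+.5)]]))
print(plan((450,-190,140),-49.3))
E
```

```text
[497.11183073 -51.64384918 145.74268922] [ 0.69602327 -0.17191825 -2.1370655 ] [ 0.00718298 -0.08374228  0.00480598] 30.43239298008935 [-0.68  0.18  0.81  1.83 -0.14  1.19  0.24]Traceback (most recent call last):
  File "<stdin>", line 4, in <module>
cv2.error: OpenCV(4.12.0) /io/opencv/modules/core/src/matrix_operations.cpp:64: error: (-215:Assertion failed) src[i].dims <= 2 && src[i].rows == src[0].rows && src[i].type() == src[0].type() in function 'hconcat'
```

```bash
ls -la pics/w5.png
```

```text
ls: cannot access 'pics/w5.png': No such file or directory
```

```bash
python3 - <<'E'
from h import *
im=env.capture("wrist")[:,:,::-1];t=env.capture("scene")[100:240,150:350,::-1]
cv2.imwrite("pics/w5.png",cv2.hconcat([cv2.resize(im[184:384,128:390],(393,300)),cv2.resize(t,(400,300),interpolation=cv2.INTER_CUBIC)]))
print(plan((450,-190,145),-49.3))
E
```

```text
[-13.61, -5.24, -0.47, -0.002, -0.002, 0.923]
```

View pics/w5.png

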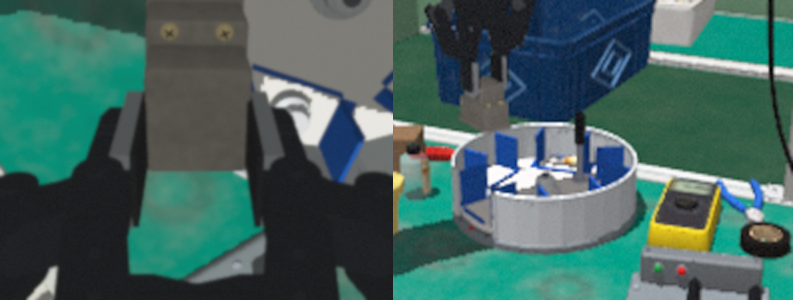

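The block is held upright between the pads (weight about 2.1 N) and clear of the magazine. I'll carry it to the bare bench, turned to the nest's orientation.

Emit:
carry_out(
  increments=[
    [-2.5,-1,-0.5,0,0,0.13],
    [-5,-2,-0.5,0,0,0.26],
    [-7.5,-3,-0.5,0,0,0.4],
    [-10,-4,-0.5,0,0,0.53],
    [-12,-5,-0.5,0,0,0.66],
    [-13.6,-5.2,-0.5,0,0,0.79],
    [-13.6,-5.2,-0.5,0,0,0.92],
    [-13.6,-5.2,-0.5,0,0,0.92],
  ],
)

```text
t: 9.85
ee_pos: [450.1, -190.4, 145.0]
orientation: [0.938, 0.347, -0.0, -0.001]
ft_force: [-0.4, 0.1, -2.2]
opening: 30.2
finger_force: 59.4
```

```bash
python3 - <<'E'
from h import *
s=env.sense();print(s["ee_pos"],s["ft_force"]);print(plan((450,-190,24),-49.3))
E
```

```text
[ 450.1050042  -190.42913642  144.95298717] [-0.41258085  0.09879305 -2.23721813]
[0.02, -0.01, 12.1, -0.003, -0.0, -0.001]
```

Emit:
carry_out(
  increments=[
    [0,0,4,0,0,0],
    [0,0,8,0,0,0],
    [0,0,10.5,0,0,0],
    [0,0,12,0,0,0],
    [0,0,12.4,0,0,0],
    [0,0,12.6,0,0,0],
    [0,0,12.6,0,0,0],
  ],
)

```text
t: 10.55
ee_pos: [452.0, -190.0, 20.8]
orientation: [0.937, 0.349, 0.001, -0.001]
ft_force: [0.2, 0.2, -1.6]
opening: 30.3
finger_force: 59.4
```

Emit:
carry_out(
  increments=[
    [0,0,0.2,0,0,0],
    [0,0,0.4,0,0,0],
    [0,0,0.6,0,0,0],
    [0,0,0.7,0,0,0],
    [0,0,0.8,0,0,0],
    [0,0,0.8,0,0,0],
    [0,0,0.8,0,0,0],
  ],
)

```text
t: 11.25
ee_pos: [451.2, -189.8, 11.9]
orientation: [0.937, 0.349, 0.001, -0.001]
ft_force: [0.2, 0.8, -2.1]
opening: 30.5
finger_force: 59.4
```

Emit:
carry_out(
  increments=[
    [0,0,0.1,0,0,0],
    [0,0,0.2,0,0,0],
    [0,0,0.2,0,0,0],
    [0,0,0.2,0,0,0],
  ],
)

```text
t: 11.65
ee_pos: [451.3, -189.8, 10.6]
orientation: [0.937, 0.349, 0.001, -0.001]
ft_force: [-3.9, 2.0, 9.6]
opening: 30.5
finger_force: 60.8
```

Emit:
carry_out(
  increments=[
    [0,0,0,0,0,0],
    [0,0,0,0,0,0],
    [0,0,0,0,0,0],
    [0,0,0,0,0,0],
    [0,0,-4,0,0,0],
    [0,0,-8,0,0,0],
    [0,0,-12,0,0,0],
    [0,0,-13,0,0,0],
  ],
  hand=0.25,
)

```text
t: 12.45
ee_pos: [453.0, -191.4, 143.7]
orientation: [0.937, 0.349, 0.003, 0.0]
ft_force: [0.5, 0.1, 0.4]
opening: 64.0
finger_force: 0.0
```

```bash
python3 - <<'E'
from h import *
s=env.sense();print(s["ee_pos"],s["joint_positions"].round(2));print(plan((451,-190,135),40.7))
im=env.capture("top")[150:300,230:400,::-1];cv2.imwrite("pics/t6.png",im)
E
```

```text
[ 453.0004544 -191.3864522  143.7442583] [-0.59  0.2   1.05  1.85 -0.19  1.19 -0.33]
[-0.07, -0.24, 0.87, 0.007, -0.002, -1.569]
```

Emit:
carry_out(
  increments=[
    [0,0,0,0,0,-0.15],
    [0,0,0,0,0,-0.3],
    [0,0,0,0,0,-0.45],
    [0,0,0,0,0,-0.6],
    [0,0,0,0,0,-0.75],
    [0,0,0,0,0,-0.9],
    [0,0,0,0,0,-1.05],
    [0,0,0,0,0,-1.2],
  ],
  hand=0,
)

```text
t: 13.3
ee_pos: [450.4, -189.6, 138.5]
orientation: [0.574, 0.819, 0.001, -0.001]
ft_force: [0.5, -0.7, -0.1]
opening: 85.3
finger_force: 0.0
```

```bash
python3 - <<'E'
from h import *
print(plan((451,-190,135),40.7))
E
```

```text
[-0.06, 0.04, 0.35, 0.001, -0.003, -0.362]
```

Emit:
carry_out(
  increments=[
    [0,0,0,0,0,-0.14],
    [0,0,0,0,0,-0.28],
    [0,0,0,0,0,-0.362],
    [0,0,0,0,0,-0.362],
    [0,0,0,0,0,-0.362],
  ],
)

```text
t: 13.8
ee_pos: [450.6, -189.9, 139.1]
orientation: [0.421, 0.907, 0.001, -0.001]
ft_force: [-0.5, 0.5, -0.2]
opening: 85.2
finger_force: 0.0
```

```bash
python3 - <<'E'
from h import *
s=env.sense();print(s["ee_pos"],s["orientation"],s["joint_positions"].round(2));c=cam("wrist",s);im=env.capture("wrist")[:,:,::-1];cv2.imwrite("pics/w6.png",im)
for p in[(451,-190,48),(549,-386,12),(486,-346,30),(559,-248,12)]:print(proj(c,p).round())
print(plan((451,-190,20),40.7))
E
```

```text
[ 450.60045452 -189.87554531  139.05560459] [ 4.21170325e-01  9.06980489e-01  1.12245505e-03 -8.30269398e-04] [-0.39  0.16  0.81  1.86 -0.13  1.18  1.17]
[258. 188.]
[213. 355.]
[186. 314.]
[301. 281.]
[-0.05, -0.0, 11.93, 0.001, -0.002, -0.009]
```

View pics/w6.png

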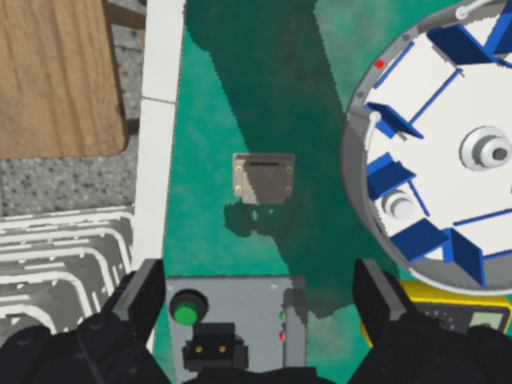

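The block stands upright at (264,180), its long axis along the closing line. The fixture edges are parallel to the image, with the button at (186,312). I'll descend and grip the ends.

Emit:
carry_out(
  increments=[
    [0,0.15,4,0,0,0],
    [0,0.15,8,0,0,0],
    [0,0.15,11,0,0,0],
    [0,0.15,12.5,0,0,0],
    [0,0.15,13.1,0,0,0],
    [0,0.15,13.4,0,0,0],
    [0,0.15,13.4,0,0,0],
    [0,0.15,13.4,0,0,0],
  ],
)

```text
t: 14.65
ee_pos: [453.1, -189.0, 6.9]
orientation: [0.42, 0.907, 0.002, 0.001]
ft_force: [0.4, -0.3, 1.2]
opening: 85.5
finger_force: 0.0
```

```bash
python3 - <<'E'
from h import *
s=env.sense();print(s["ee_pos"],s["ft_force"],s["opening"]);print(plan((451,-190,4.5),40.7))
E
```

```text
[ 453.13232905 -189.00761587    6.85393882] [ 0.41378014 -0.34115208  1.17410728] 85.46426885381538
[0.06, -0.23, 0.23, 0.003, -0.0, -0.007]
```

Emit:
carry_out(
  increments=[
    [0,0,0.2,0,0,0],
    [0,0,0.2,0,0,0],
    [0,0,0.2,0,0,0],
    [0,0,0.2,0,0,0],
    [0,0,0.2,0,0,0],
    [0,0,0.2,0,0,0],
  ],
  hand=1,
)

```text
t: 15.25
ee_pos: [452.8, -188.9, 4.5]
orientation: [0.42, 0.908, 0.001, 0.0]
ft_force: [-0.2, 0.5, 6.2]
opening: 34.6
finger_force: 60.9
```

Emit:
carry_out(
  increments=[
    [0,0,-0.5,0,0,0],
    [0,0,-2,0,0,0],
    [0,0,-5,0,0,0],
    [0,0,-9,0,0,0],
    [0,0,-12,0,0,0],
    [0,0,-12,0,0,0],
  ],
)

```text
t: 15.85
ee_pos: [454.5, -190.2, 127.9]
orientation: [0.42, 0.907, 0.002, 0.003]
ft_force: [-0.1, -0.2, -1.3]
opening: 34.4
finger_force: 60.3
```

```bash
python3 - <<'E'
from h import *
s=env.sense();print(s["ee_pos"],s["ft_force"],s["opening"]);print(plan((500,-290,140),40.7));
c=cam("wrist",s);im=env.capture("wrist");cv2.imwrite("pics/w7.png",im[:,:,::-1])
E
```

```text
[ 454.52616026 -190.216308    127.93891971] [-0.14447734 -0.22100975 -1.31180245] 34.36874539990132
[-10.56, -2.98, -1.19, 0.007, 0.004, -0.007]
```

```bash
python3 - <<'E'
from h import *
w=cv2.imread("pics/w7.png");s=env.sense()
p=proj(cam("scene"),s["ee_pos"]).astype(int);t=proj(cam("top"),s["ee_pos"]).astype(int);print(p,t)
S=env.capture("scene")[:,:,::-1];T=env.capture("top")[:,:,::-1]
cr=lambda I,q,r:cv2.resize(cv2.getRectSubPix(I.copy(),(2*r,2*r),(float(q[0]),float(q[1]))),(300,300),interpolation=cv2.INTER_CUBIC)
top=cv2.resize(w[90:384],(500,300*1));col=cv2.vconcat([cr(S,p,40),cr(T,t,45)])
L=cv2.vconcat([cv2.resize(w,(500,375)),cv2.resize(cv2.imread("pics/w6.png")[140:220,190:340],(422,225),interpolation=cv2.INTER_CUBIC)[:, :422] if 0 else cv2.resize(cv2.imread("pics/w6.png")[140:207,190:340],(500,225),interpolation=cv2.INTER_CUBIC)])
cv2.imwrite("pics/w8.png",cv2.hconcat([L,col]))
E
```

```text
[213 183] [278 236]
```

View pics/w8.png

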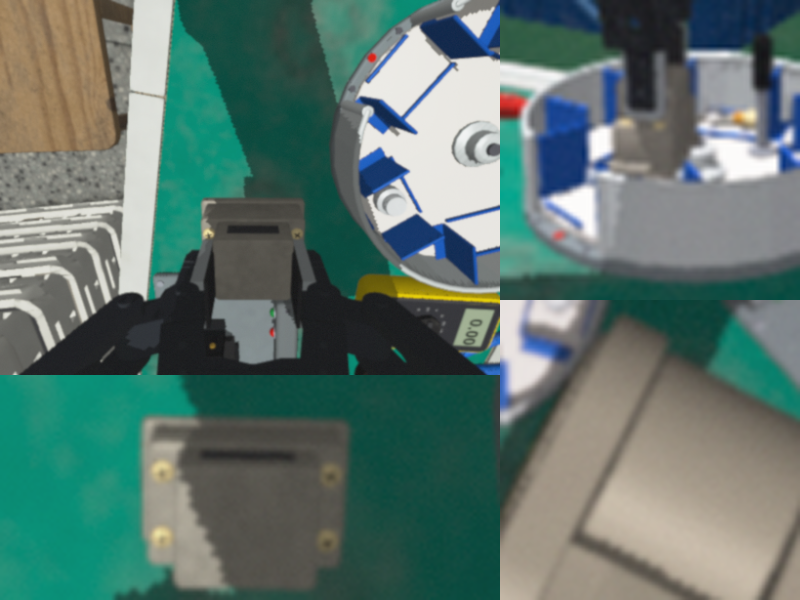

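The composite shows the fingers gripping the upper part across its 36 mm length, with tips resting on the ledges, and the block level. The screws in the w6 crop are at (162,470), (330,475), (162,540) and (327,540). This grip still lies at the ends, and the 22 mm pads fit between the cheeks (46 mm apart), so I can keep it. Next I'll hover high over the nest and locate it numerically.

```bash
python3 - <<'E'
from h import *
s0=dict(ee_pos=np.array([450.60,-189.876,139.056]),orientation=np.array([4.21170325e-01,9.06980489e-01,1.12245505e-03,-8.30269398e-04]))
c=cam("wrist",s0);sc=[(190+x/3.333,140+(y-375)/3.358) for x,y in[(162,470),(330,475),(162,540),(327,540)]]
P=np.array([ray(c,p,28) for p in sc]);print(P.round(1).tolist(),np.linalg.norm(P[0]-P[1]),np.linalg.norm(P[0]-P[2]))
b=P.mean(0);print("block",b)
R=down(40.7);print("block in tool at grip",R.T@(b-[452.8,-188.9,4.5]))
print(plan((551,-385,230),40.7))
E
```

```text
[[430.6, -192.6, 28.0], [465.2, -165.1, 28.0], [442.8, -207.5, 28.0], [476.6, -178.9, 28.0]] 44.184869735559055 19.217480965830777
block [ 453.80647918 -186.00351426   28.        ]
block in tool at grip [  1.53960182   2.65184016 -23.5       ]
[-21.37, -5.13, -10.74, 0.002, -0.002, -0.006]
```

Emit:
carry_out(
  increments=[
    [-3,-0.7,-2,0,0,0],
    [-7,-1.7,-5,0,0,0],
    [-11,-2.7,-8,0,0,0],
    [-15,-3.7,-10.7,0,0,0],
    [-19,-4.6,-10.7,0,0,0],
    [-21.4,-5.1,-10.7,0,0,-0.006],
    [-21.4,-5.1,-10.7,0,0,-0.006],
    [-21.4,-5.1,-10.7,0,0,-0.006],
  ],
)

```text
t: 16.8
ee_pos: [550.9, -385.7, 227.9]
orientation: [0.418, 0.908, 0.001, -0.002]
ft_force: [-0.0, -0.1, -1.7]
opening: 34.8
finger_force: 60.3
```

```bash
python3 - <<'E'
from h import *
s=env.sense();print(s["ee_pos"],s["orientation"],s["opening"],s["ft_force"],s["joint_positions"].round(2));c=cam("wrist",s);im=env.capture("wrist");cv2.imwrite("pics/w9.png",im[:,:,::-1])
H,S,V=[x.astype(int) for x in cv2.split(cv2.cvtColor(im,cv2.COLOR_RGB2HSV))]
for p,a in cents((abs(H-62)<12)&(S>120)&(V>70),20):print("green",p,a,ray(c,p,30).round(1))
print("pred nest",proj(c,(551,-385,12)),"cheek tops",[proj(c,(np.array([551,-385,58])+np.append(k*27*np.array([-.652,.758]),0))).round() for k in(1,-1)])
m=(V<50);m[200:]=0
for p,a in cents(m,60):
    print("black",p,a)
n,l,st,_=cv2.connectedComponentsWithStats(m.astype(np.uint8));print([st[i].tolist() for i in range(1,n) if st[i,4]>60])
# plate mask: grey low saturation
g=(S<45)&(V>70)&(V<190);n,l,st,ce=cv2.connectedComponentsWithStats(g.astype(np.uint8));print([st[i].tolist() for i in range(1,n) if st[i,4]>800])
E
```

```text
[ 550.86754136 -385.68356336  227.87705396] [ 0.417953    0.90846522  0.00115015 -0.00221499] 34.789402409088225 [-0.03271422 -0.06626649 -1.72790897] [ 0.08  0.59  0.82  1.2  -0.42  1.53  1.54]
green [236.2, 91.8] 404 [ 485.9 -346.    30. ]
green [327.9, 92.0] 21 [ 560.1 -282.5   30. ]
green [506.5, 322.6] 45 [ 954.3 -338.4   30. ]
green [490.5, 337.1] 34 [ 957.9 -367.5   30. ]
green [506.8, 340.6] 33 [ 980.  -356.5   30. ]
pred nest [258.68061148 154.78242568] cheek tops [array([259., 138.]), array([259., 188.])]
black [463.3, 110.0] 103
black [260.3, 134.9] 647
black [232.3, 156.5] 70
black [423.3, 180.8] 779
black [260.5, 184.8] 623
[[458, 95, 16, 28, 103], [236, 126, 50, 18, 647], [231, 144, 7, 24, 70], [400, 166, 53, 34, 779], [240, 173, 41, 21, 623]]
[[0, 0, 188, 198, 18112], [0, 0, 218, 377, 18604], [405, 0, 107, 46, 2362], [214, 64, 149, 129, 12023], [195, 203, 128, 105, 9553], [444, 239, 68, 124, 3467]]
```

```bash
python3 - <<'E'
from h import *
s=dict(ee_pos=np.array([550.868,-385.684,227.877]),orientation=np.array([0.417953,0.90846522,0.00115015,-0.00221499]));c=cam("wrist",s)
im=cv2.imread("pics/w9.png");H,S,V=[x.astype(int) for x in cv2.split(cv2.cvtColor(im,cv2.COLOR_BGR2HSV))]
g=((S<45)&(V>70)&(V<190)).astype(np.uint8);n,l,st,ce=cv2.connectedComponentsWithStats(g)
k=[i for i in range(1,n) if abs(st[i,0]-214)<2 and abs(st[i,1]-64)<2][0];m=l==k
def fit(px,name):
    P=np.array([ray(c,p,12)[:2] for p in px]);
    for _ in range(3):
        vx,vy,x,y=cv2.fitLine(P.astype(np.float32),cv2.DIST_HUBER,0,.01,.01).ravel();r=abs((P[:,0]-x)*vy-(P[:,1]-y)*vx);P=P[r<max(1.5,2*np.median(r))]
    print(name,len(P),"ang",np.degrees(np.arctan(vy/vx)).round(2),(x,y));return np.array([x,y]),np.array([vx,vy])
a,va=fit([(x,np.where(m[:,x])[0][0]) for x in range(222,330)],"left edge (along x)")
b,vb=fit([(np.where(m[y])[0][0],y) for y in range(75,185)],"front edge (along y)")
ex=va*np.sign(va[0]);ey=np.array([-ex[1],ex[0]])
A=np.c_[ey,ex].T;o=np.linalg.solve(A,[a@ey-75,b@ex+50]);print("origin",o,"nest",o-26*ey,"button",o-24*ex+46*ey)
for bt in[(485.9,-346.)]:print("nest from button",np.array(bt)+24*ex-72*ey)
yaw=np.degrees(np.arctan2(ex[1],ex[0]));R=Ro.from_quat(s["orientation"]).as_matrix();print("tool yaw",np.degrees(np.arctan2(R[1,1],R[0,1])),yaw)
t=[ray(c,p,54)[:2] for p in[(260.3,134.9),(260.5,184.8)]];print("cheeks mid",np.mean(t,0),np.linalg.norm(t[0]-t[1]))
sn=env.sense();print(sn["ee_pos"],plan((550,-385,100),yaw))
E
```

```text
left edge (along x) 108 ang 41.32 (np.float32(500.18472), np.float32(-296.7913))
front edge (along y) 110 ang -49.24 (np.float32(495.79825), np.float32(-394.70547))
origin [ 536.229  -364.9668] nest [ 553.3968  -384.49286] button [ 487.83118 -346.26788]
nest from button [ 551.46562042 -384.22497749]
tool yaw 40.5889634089706 41.322723
cheeks mid [ 550.44837686 -381.58857408] 54.183655686401345
[ 551.19290689 -384.88054983  228.67508318] [0.01, -0.12, 12.87, 0.001, -0.004, -0.012]
```

Three estimates of the nest agree within about 3 mm, and the current hover pose is already over it. I'll descend to just above the cheeks.

Emit:
carry_out(
  increments=[
    [0,-0.05,4,0,-0.003,-0.01],
    [0,-0.05,8,0,-0.003,-0.01],
    [0,-0.05,12,0,-0.003,-0.01],
    [0,-0.05,14,0,-0.003,-0.01],
    [0,-0.05,15.2,0,-0.003,-0.01],
    [0,-0.05,15.2,0,-0.003,-0.01],
    [0,-0.05,15.2,0,-0.003,-0.01],
  ],
)

```text
t: 17.55
ee_pos: [552.1, -385.4, 79.9]
orientation: [0.412, 0.911, 0.001, 0.002]
ft_force: [0.5, -0.4, -1.5]
opening: 34.9
finger_force: 60.2
```

```bash
python3 - <<'E'
from h import *
s=env.sense();print(s["ee_pos"],s["ft_force"],s["opening"],s["orientation"]);print(plan((551,-385,45),41.2))
E
```

```text
[ 552.14893074 -385.3782948    79.89849816] [ 0.53567918 -0.35320692 -1.5062675 ] 34.94258888814085 [4.12406023e-01 9.10997767e-01 5.76858166e-04 2.00200495e-03]
[0.12, -0.07, 3.49, 0.003, 0.003, 0.002]
```

Emit:
carry_out(
  increments=[
    [0.05,-0.05,0.5,0,0,0],
    [0.1,-0.05,1,0,0,0],
    [0.1,-0.05,1.5,0,0,0],
    [0.1,-0.05,2,0,0,0],
    [0.1,-0.05,2.5,0,0,0],
    [0.1,-0.05,3,0,0,0],
    [0.1,-0.05,3.4,0,0,0],
    [0.1,-0.05,3.4,0,0,0],
  ],
)

```text
t: 18.35
ee_pos: [550.3, -384.7, 43.7]
orientation: [0.413, 0.911, 0.001, 0.001]
ft_force: [0.5, 0.4, -1.5]
opening: 34.4
finger_force: 60.2
```

Emit:
carry_out(
  increments=[
    [0,0,0.4,0,0,0],
    [0,0,0.8,0,0,0],
    [0,0,1.2,0,0,0],
    [0,0,1.6,0,0,0],
    [0,0,1.9,0,0,0],
    [0,0,2.1,0,0,0],
    [0,0,2.1,0,0,0],
  ],
)

```text
t: 19.05
ee_pos: [550.5, -384.8, 23.1]
orientation: [0.413, 0.911, 0.001, 0.001]
ft_force: [-0.4, 0.3, -2.0]
opening: 34.8
finger_force: 60.2
```

Emit:
carry_out(
  increments=[
    [0,0,0.15,0,0,0],
    [0,0,0.3,0,0,0],
    [0,0,0.45,0,0,0],
    [0,0,0.55,0,0,0],
    [0,0,0.55,0,0,0],
    [0,0,0.55,0,0,0],
  ],
)

```text
t: 19.65
ee_pos: [550.7, -385.0, 18.1]
orientation: [0.413, 0.911, 0.001, 0.001]
ft_force: [0.4, -0.3, -1.8]
opening: 34.3
finger_force: 60.2
```

Emit:
carry_out(
  increments=[
    [0,0,0.08,0,0,0],
    [0,0,0.16,0,0,0],
    [0,0,0.2,0,0,0],
    [0,0,0.2,0,0,0],
    [0,0,0.2,0,0,0],
  ],
)

```text
t: 20.15
ee_pos: [550.8, -385.1, 16.6]
orientation: [0.413, 0.911, 0.001, 0.001]
ft_force: [-1.6, 1.8, 5.0]
opening: 34.5
finger_force: 61.0
```

Seat contact came at the expected height (16.6 mm). I'll release and rise.

Emit:
carry_out(
  increments=[
    [0,0,0,0,0,0],
    [0,0,0,0,0,0],
    [0,0,0,0,0,0],
    [0,0,0,0,0,0],
  ],
  hand=0.35,
)

```text
t: 20.55
ee_pos: [550.7, -384.9, 15.8]
orientation: [0.413, 0.911, 0.001, 0.001]
ft_force: [0.6, -0.3, -0.1]
opening: 55.3
finger_force: 0.0
```

Emit:
carry_out(
  increments=[
    [0,0,-1,0,0,0],
    [0,0,-3,0,0,0],
    [0,0,-6,0,0,0],
    [0,0,-10,0,0,0],
    [0,0,-14,0,0,0],
    [0,0,-17,0,0,0],
    [0,0,-17,0,0,0],
    [0,0,-17,0,0,0],
  ],
)

```text
t: 21.35
ee_pos: [550.4, -385.4, 187.3]
orientation: [0.413, 0.911, 0.001, 0.002]
ft_force: [0.7, 0.4, -1.1]
opening: 55.4
finger_force: 0.0
```

```bash
python3 - <<'E'
from h import *
s=env.sense();print(s["ee_pos"],s["ft_force"],s["opening"]);c=cam("wrist",s);im=env.capture("wrist");cv2.imwrite("pics/w10.png",im[:,:,::-1])
H,S,V=[x.astype(int) for x in cv2.split(cv2.cvtColor(im,cv2.COLOR_RGB2HSV))]
for p,a in cents((abs(H-62)<12)&(S>120)&(V>70),20):print("green",p,a,ray(c,p,30).round(1))
m=(V<50);m[225:]=0
for p,a in cents(m,100):print("black",p,a)
print("pred block top",proj(c,(551,-385,60)))
print("screw-like",[ (p,a,ray(c,p,40).round(1)) for p,a in cents((abs(H-24)<8)&(S>80)&(V>110),3) if 200<p[0]<320 and p[1]<230])
R=down(41.2)
for z in(12,60):
  for dx in(-18,18):
    for dy in(-29,29):print(z,(dx,dy),proj(c,np.array([551,-385,z])+R@[dx,dy,0]).round())
print(plan((486,-346,100),41.2))
E
```

```text
[ 550.42017598 -385.40753178  187.30858611] [ 0.68588694  0.43148176 -1.13992125] 55.38644043469105
green [233.9, 91.9] 515 [ 485.8 -346.    30. ]
green [337.3, 93.4] 31 [ 560.2 -282.3   30. ]
black [488.5, 114.4] 138
black [260.5, 138.8] 710
black [439.3, 197.9] 1255
black [259.7, 198.4] 693
pred block top [258.53190776 174.40026065]
screw-like [([246.1, 132.2], 12, array([ 518.4, -365.7,   40. ])), ([271.5, 132.5], 12, array([ 536.7, -350. ,   40. ])), ([237.3, 158.3], 3, array([ 528.4, -390.7,   40. ])), ([282.3, 175.7], 3, array([ 573.5, -374.7,   40. ])), ([237.2, 176.2], 4, array([ 540.1, -404.7,   40. ])), ([247.0, 190.0], 15, array([ 556.9, -409.3,   40. ])), ([270.7, 190.5], 11, array([ 575.3, -393.9,   40. ]))]
12 (-18, -29) [232. 178.]
12 (-18, 29) [285. 178.]
12 (18, -29) [231. 145.]
12 (18, 29) [286. 145.]
60 (-18, -29) [228. 193.]
60 (-18, 29) [289. 193.]
60 (18, -29) [227. 155.]
60 (18, 29) [290. 155.]
[7.15, -2.28, 8.57, 0.002, 0.001, 0.001]
```

The block's screws are at (237,158), (237,176) and (282,176), which puts its centre at about (551,-383) at seat height, so it is home. Now the button, with shut fingers.

Emit:
carry_out(
  increments=[
    [3.5,-1.1,0,0,0,0],
    [7.15,-2.3,2,0,0,0],
    [7.15,-2.3,6,0,0,0],
    [7.15,-2.3,9,0,0,0],
    [7.15,-2.3,11,0,0,0],
    [7.15,-2.3,12.3,0,0,0],
    [7.15,-2.3,12.3,0,0,0],
    [7.15,-2.3,12.3,0,0,0],
  ],
  hand=1,
)

```text
t: 22.2
ee_pos: [486.1, -346.7, 63.1]
orientation: [0.413, 0.911, 0.0, 0.001]
ft_force: [0.1, -0.8, 0.3]
opening: -0.1
finger_force: 0.0
```

Emit:
carry_out(
  increments=[
    [0,0,0.4,0,0,0],
    [0,0,0.8,0,0,0],
    [0,0,1.2,0,0,0],
    [0,0,1.6,0,0,0],
    [0,0,2,0,0,0],
    [0,0,2.4,0,0,0],
    [0,0,2.7,0,0,0],
    [0,0,2.7,0,0,0],
  ],
)

```text
t: 23.0
ee_pos: [485.9, -346.2, 35.3]
orientation: [0.413, 0.911, 0.001, 0.001]
ft_force: [0.4, -0.3, -0.6]
opening: 0.4
finger_force: 0.0
```

Emit:
carry_out(
  increments=[
    [0,0,0.2,0,0,0],
    [0,0,0.4,0,0,0],
    [0,0,0.6,0,0,0],
    [0,0,0.8,0,0,0],
    [0,0,0.8,0,0,0],
    [0,0,0.8,0,0,0],
  ],
)

```text
t: 23.6
ee_pos: [486.2, -346.4, 27.8]
orientation: [0.413, 0.911, 0.001, 0.001]
ft_force: [-0.2, -0.7, -0.6]
opening: -0.3
finger_force: 0.0
```

Emit:
carry_out(
  increments=[
    [0,0,0.2,0,0,0],
    [0,0,0.4,0,0,0],
    [0,0,0.6,0,0,0],
    [0,0,0.6,0,0,0],
    [0,0,0.6,0,0,0],
  ],
)

```text
t: 24.1
ee_pos: [486.2, -346.4, 21.8]
orientation: [0.413, 0.911, 0.001, 0.001]
ft_force: [-0.0, 0.0, 0.6]
opening: 0.2
finger_force: 0.0
```

Emit:
carry_out(
  increments=[
    [0,0,0.2,0,0,0],
    [0,0,0.4,0,0,0],
    [0,0,0.5,0,0,0],
    [0,0,0.5,0,0,0],
  ],
)

```text
t: 24.5
ee_pos: [486.1, -346.3, 16.6]
orientation: [0.413, 0.911, 0.001, 0.001]
ft_force: [0.8, 0.8, -0.6]
opening: 0.1
finger_force: 0.0
```

Emit:
carry_out(
  increments=[
    [0,0,0.1,0,0,0],
    [0,0,0.2,0,0,0],
    [0,0,0.3,0,0,0],
    [0,0,0.3,0,0,0],
  ],
)

```text
t: 24.9
ee_pos: [486.1, -346.3, 13.7]
orientation: [0.413, 0.911, 0.001, 0.001]
ft_force: [0.8, -0.3, 0.5]
opening: -0.0
finger_force: 0.0
```

Emit:
carry_out(
  increments=[
    [0,0,0.1,0,0,0],
    [0,0,0.2,0,0,0],
    [0,0,0.3,0,0,0],
    [0,0,0.3,0,0,0],
  ],
)

```text
t: 25.3
ee_pos: [486.2, -346.3, 10.7]
orientation: [0.413, 0.911, 0.001, 0.001]
ft_force: [0.2, 0.9, -0.2]
opening: -0.3
finger_force: 0.0
```

```bash
python3 - <<'E'
from h import *
s=env.sense();print(s["ee_pos"],s["ft_force"],s["joint_positions"].round(2));
for n in("wrist","scene"):
    im=env.capture(n);c=cam(n,s);H,S,V=[x.astype(int) for x in cv2.split(cv2.cvtColor(im,cv2.COLOR_RGB2HSV))]
    q=proj(c,(486,-346,30)).round(1);print(n,"pred",q)
    m=(abs(H-62)<14)&(S>110)&(V>40);
    for p,a in cents(m,6):
        if np.hypot(*(np.array(p)-q))<45:print(p,a)
    cv2.imwrite(f"pics/b_{n}.png",im[:,:,::-1])
    if n=="wrist":
        for z in(0,-10,-20,-30):
            print(z,[proj(c,s["ee_pos"]+Ro.from_quat(s["orientation"]).as_matrix()@[k,0,z]).round() for k in(11,-11)])
        print(V[150:330:6,258].tolist());print(S[150:330:6,258].tolist())
E
```

```text
[ 486.17103935 -346.2837261    10.65905215] [ 0.19758693  0.93832442 -0.22423971] [ 0.01  0.6   0.76  1.7  -0.47  1.03  1.65]
wrist pred [258.1 253. ]
[257.5, 239.7] 735
0 [array([258., 219.]), array([258., 254.])]
-10 [array([258., 226.]), array([258., 263.])]
-20 [array([258., 235.]), array([258., 273.])]
-30 [array([258., 244.]), array([258., 284.])]
[161, 161, 160, 160, 160, 160, 105, 161, 164, 155, 32, 58, 50, 83, 105, 150, 37, 36, 36, 37, 33, 33, 32, 38, 37, 39, 38, 37, 36, 37]
[185, 192, 196, 207, 225, 239, 27, 21, 20, 20, 16, 13, 5, 172, 185, 180, 7, 14, 7, 7, 23, 23, 16, 20, 14, 13, 13, 7, 7, 7]
scene pred [274.2 251.1]
[275.9, 253.3] 88
```

In the wrist image the fingertips begin at about row 246, some 25–30 mm behind the nominal TCP, above the green cap at row 240. I'll keep going down slowly.

Emit:
carry_out(
  increments=[
    [0,0,0.15,0,0,0],
    [0,0,0.3,0,0,0],
    [0,0,0.45,0,0,0],
    [0,0,0.5,0,0,0],
    [0,0,0.5,0,0,0],
  ],
)

```text
t: 25.9
ee_pos: [486.3, -346.4, 5.9]
orientation: [0.413, 0.911, 0.001, 0.001]
ft_force: [0.1, -0.3, 1.9]
opening: -0.4
finger_force: 1.1
```

Emit:
carry_out(
  increments=[
    [0,0,0.15,0,0,0],
    [0,0,0.3,0,0,0],
    [0,0,0.4,0,0,0],
    [0,0,0.4,0,0,0],
  ],
)

```text
t: 26.3
ee_pos: [486.3, -346.4, 1.9]
orientation: [0.413, 0.911, 0.001, 0.001]
ft_force: [-1.0, 1.4, 3.8]
opening: -0.0
finger_force: 2.3
```

Emit:
carry_out(
  increments=[
    [0,0,0.1,0,0,0],
    [0,0,0.2,0,0,0],
    [0,0,0.3,0,0,0],
    [0,0,0.3,0,0,0],
    [0,0,0.3,0,0,0],
  ],
)

```text
t: 26.8
ee_pos: [486.5, -346.6, 1.2]
orientation: [0.413, 0.911, 0.001, 0.002]
ft_force: [-8.1, 8.2, 26.9]
opening: 0.3
finger_force: 13.3
```

The button bottomed out (27 N at its stop). I'll release and rise clear.

Emit:
carry_out(
  increments=[
    [0,0,-1,0,0,0],
    [0,0,-3,0,0,0],
    [0,0,-6,0,0,0],
    [0,0,-10,0,0,0],
    [0,0,-14,0,0,0],
    [0,0,-17,0,0,0],
    [0,0,-17,0,0,0],
    [0,0,-17,0,0,0],
  ],
)

```text
t: 27.6
ee_pos: [486.1, -346.5, 169.0]
orientation: [0.413, 0.911, 0.001, 0.002]
ft_force: [0.5, -0.2, -0.8]
opening: -0.3
finger_force: 0.0
```

```bash
python3 - <<'E'
from h import *
s=env.sense();print(s["ee_pos"],s["ft_force"]);c=cam("wrist",s);im=env.capture("wrist")
H,S,V=[x.astype(int) for x in cv2.split(cv2.cvtColor(im,cv2.COLOR_RGB2HSV))]
print([(p,a,ray(c,p,30).round(1)) for p,a in cents((abs(H-62)<12)&(S>120)&(V>70),100)])
print("screws",[(p,a,ray(c,p,40).round(1)) for p,a in cents((abs(H-24)<8)&(S>80)&(V>110),3) if 150<p[1]<300])
E
```

```text
[ 486.058058   -346.45182484  168.97853149] [ 0.529791   -0.15287615 -0.81362806]
[([257.9, 170.4], 510, array([ 485.7, -345.8,   30. ]))]
screws [([461.7, 175.8], 2143, array([ 631.3, -221.2,   40. ])), ([303.3, 232.3], 3, array([ 560. , -361.9,   40. ])), ([303.5, 248.5], 4, array([ 572.8, -374.8,   40. ])), ([465.4, 273.8], 329, array([ 720.9, -284.5,   40. ]))]
```

The block's screw is still at (573,-375), within 1 mm of before, and the button cap is back at its place. Handing in.

```bash
python3 -c "
from workcell import env
print(env.hand_in())"
```

```text
the job is handed in; nothing more can be done
None
```

The block was taken out at the gate, regripped on the bench and laid home in the nest. The button was pressed fully and let go, and the job was handed in at about 28 s; no verdict came back. For the nest I held the block by its 36 mm upper part, not its 58 mm ends.

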